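# Walk the tube block round onto the warming bar

### The arm

A 6-joint arm with a two-finger parallel gripper is mounted at the origin on a cart in front of the work surface, level with it; the furniture and walls round the work are solid. World frame = base frame: x ahead of the robot, y to its left, z up, the work surface at z = 0. Lengths are in m, angles in rad, forces in N, time in s.
With the tool pointing down it reaches from about 0.25 to 0.725 m from the base axis. Payload 4 kg.
Tool frame: the origin (TCP) lies midway between the tips of the shut fingers; the grasp point (between the pads) lies 19 mm behind it; z points along the fingers, y is the line along which they close (so a half turn about z gives the same grasp; the last joint's range is limited). The gripper opens to 85 mm and grips with 20 to 120 N. Pads are 22 mm wide; open, the fingers measure 114 mm over their backs; the gripper's body (76 mm by 85 mm) begins 54 mm behind the grasp point. The pads swing forward as they close: fully open they stand 13 mm farther back than shut.
Start: joints at [-1.154, 0.241, 0.005, 1.335, 0, 1.571], TCP at [0.202, -0.457, 0.231] pointing down, gripper open.
Joint ranges: [-2.72, 2.72], [-1.05, 1.87], [-1.09, 1.28], [-1.99, 2.15], [-1.42, 1.44], [-3.14, 3.14]. Speed limits (rad/s): [2.79, 2.79, 3.14, 3.14, 3.14, 3.14].

### API

Orientations are given as a unit quaternion [x, y, z, w].
In Python, from plant import bot gives the robot as it stands.
- The arm moves only by the tool carry_out, never from a script. Its argument "deltas" is a list of rows, each a list of 2 entries, a list of its own where there are three numbers: the shift along the tool's x, y, z as a fraction of full scale, then the turn, a rotation vector about the tool's x, y, z as a fraction of full scale. In form: [[[dx, dy, dz], [rx, ry, rz]], ...]. A call has 1 to 12 rows; each row shifts and turns the commanded pose from where the row before left it, along the tool's axes as they then stand; what a row does not reach is not made up. Full scale, the value 1, is 4 cm for a shift and 0.08 rad for a turn. A row lasts 1/12 s, in which the tool goes at most 41.7 mm and 7.16 degrees, less where a joint would pass 70% of its speed; a pose out of reach is approached as far as the arm can. A call with a number of a shift or a turn outside -1 to 1 is refused whole. A call with a gripper value outside its range is refused whole. "fingers" is the opening, from -1 (shut) to 1 (fully open), set as the call begins (left out, the last holds). The fingers move at their own pace and stop on an object; "squeeze" is the grip in N (left out, the last holds). Time passes only in rows, so rows that do not move let the fingers close. It gives the time, the measured TCP pose, the force, the opening and the grip force at its end, in the units of the state.
- bot.read_state(): the state, without advancing time (a new reading comes with each control period).
- bot.grab_frame(name): name is "side" or "top"; returns a dict with "img" (420x560x3 uint8, red, green, blue), "range_z" (420x560 float32, m along the optical axis (not along the pixel's ray), 0 where there is no reading), "camera_matrix" (3x3 intrinsics, pixels), "rvec" (rotation vector, rad) and "tvec" (3), from world to camera coordinates, as OpenCV has them. Camera axes: x right, y down, z forward; pixel columns grow to the right and rows downward; lengths in m; the calibration is good to about 2 mm. A picture is of the moment at which its call begins.
- bot.close_job(): hands the job in; it is judged then, once.
The state is a dict: "time_s": time; "joint_pos": joint angles; "dq": joint speeds; "tau": joint torques, N m; "eef_pos": TCP position; "orientation": TCP orientation; "wrist_force": force on the tool from outside, world axes, zero at the start; "ft_torque": the same for the moment, N m; "finger_gap": finger opening in m; "grasp_force": force on a finger pad.
Only numpy, scipy, OpenCV 4.12 (cv2) and the standard library are available. Lean on these libraries where they do the work, as an engineer would, in place of code of your own. Each camera call takes 0.05 s, during which the arm holds its last target. There are 200 camera calls.

### The job

The heavy blue tube block stands roughly end-on to the warming bar. Push its corners with the fingertips to walk it round until one of its long sides, either one, lies flat against the front face of the bar, with the block wholly within the bar's length. Only push it along the worktop, never lift or tip it, leave the two pots and the timer where they are, and draw the hand clear of everything when done.

Things in the scene. Friction and masses are not known exactly. Their poses are not given: they have to be found in the camera images.
- tube_block: Loose blue metal block, twelve 17.5 mm wells in its top: 92 mm along its x, 136 along its y, 42 high, about 0.9 kg, too wide to grasp; 3 to 7 N slide it. Pushed near an end of a long side it turns and shifts a little. Origin: centre of underside, z up. Long sides (x = -46, +46 mm) are alike. Starts with y 55 to 90 degrees off the bar's y, either way, centre 135 to 150 mm before the bar's face.
- warming_bar: Fixed grey bar, bright metal front face, 230 mm along its y, 44 high. Origin: worktop height, middle of the front face; x points into the bar, away from the robot (bar takes x = 0 to 46 mm, low feet to 73), z up; yaw varies. Block flat against it: block centre at x = -46 mm in this frame, y axes parallel (either way round); wholly within its length: centre within 47 mm of y = 0.
- pot_yellow: Bystander: specimen pot with a yellow lid, 48 mm across, 56 mm high, beyond the left (+y) end of the bar; origin at the centre of its underside.
- pot_red: Bystander: specimen pot with a red lid, 36 mm across, 64 mm high, beyond the right (-y) end of the bar; origin at the centre of its underside.
- timer: Bystander: small white timer, 62 x 68 mm, 18 mm high, lying behind the bar; origin at the centre of its underside.

How it is judged:
By the outcome, as a careful person would: the job done as asked, in the order asked, and still so for the second after the job is handed in, with the robot touching nothing.
It also fails if it takes over 64 s, if anything falls off the work surface, if the arm or the gripper's body presses on something with over 40 N, if the wrist force passes 120 N, or if a joint passes its speed limit or range.

## Working session

There is one attempt and no reset: what is moved stays moved. The work goes in short steps, Python scripts to look and compute and a tool call to move; the robot and the scene stay as the last step left them, time stands still between calls to the robot, and variables do not carry over. Pictures are saved under pics/ and viewed, at most 10 in all, crops included, and the job is handed in when it is done.

Besides the shell and the picture viewer there is one more tool, called after "Call:" as name([rows], argument=value, ...), one row to a line, values as JSON. carry_out: Moves the arm, as the interface text tells. Shift numbers are shares of 4 cm and turn numbers shares of 0.08 rad, none past 1 either way. Its arguments: {"type":"object","properties":{"deltas":{"type":"array","items":{"type":"array"}},"fingers":{"type":"number"},"squeeze":{"type":"number"}},"required":["deltas"]}

```bash
mkdir -p pics; cat > h.py <<'E'
import numpy as np, cv2
from plant import bot
def grab(n):
    f=bot.grab_frame(n); R,_=cv2.Rodrigues(np.array(f['rvec'],float)); f['R']=R; f['t']=np.array(f['tvec'],float).ravel(); return f
def save(f,p): cv2.imwrite(p,cv2.cvtColor(f['img'],cv2.COLOR_RGB2BGR))
def cloud(f):
    z=f['range_z'];K=np.array(f['camera_matrix']);v,u=np.indices(z.shape)
    P=np.stack([(u-K[0,2])/K[0,0]*z,(v-K[1,2])/K[1,1]*z,z],-1)
    W=(P-f['t'])@f['R']; W[z==0]=np.nan; return W
def ray(f,uv,h):
    K=np.array(f['camera_matrix']);uv=np.atleast_2d(uv).astype(float)
    d=np.c_[(uv[:,0]-K[0,2])/K[0,0],(uv[:,1]-K[1,2])/K[1,1],np.ones(len(uv))]@f['R']
    c=-f['R'].T@f['t']; s=(h-c[2])/d[:,2]; return c+s[:,None]*d
E
python3 - <<'E'
from h import *
for n in('top','side'):
    f=grab(n);save(f,f'pics/{n}0.png');print(n,-f['R'].T@f['t'],f['R'][2])
s=bot.read_state();print(s['time_s'],s['eef_pos'],s['orientation'],s['finger_gap'])
E
```

```text
top [0.46361351 0.11928703 1.34327416] [ 0.14502601 -0.04385339 -0.98845553]
side [ 0.49262416 -0.70550339  0.69230045] [ 0.15147238  0.73829175 -0.65725293]
0.1 [ 0.20218945 -0.45665889  0.23048418] [ 9.78359049e-01  2.06912132e-01 -2.06372285e-04 -9.47817774e-04] 0.08531624085279671
```

View pics/top0.png

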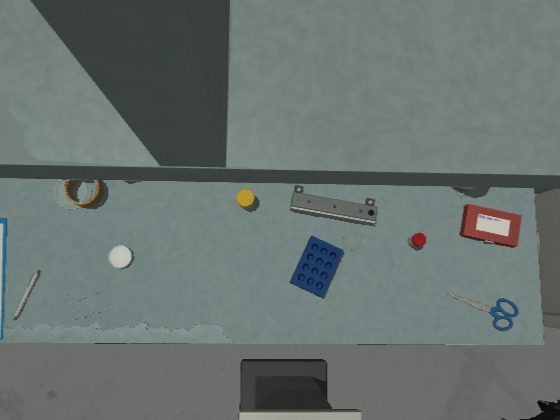

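View pics/side0.png

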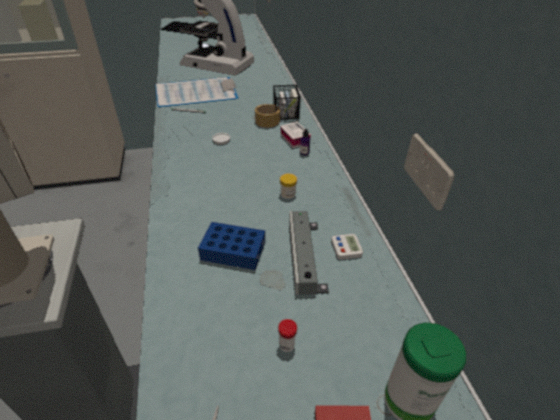

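The top view shows the block at about (317,267), the bar from (291,205) to (377,218), the yellow pot at (246,199) and the red pot at (419,240). The side view shows the same things, plus the timer behind the bar at (346,246).

```bash
cat >> h.py <<'E'
def rect(P):
    (c,s,a)=cv2.minAreaRect(P.astype(np.float32)); b=cv2.boxPoints((c,s,a))
    e=[b[1]-b[0],b[2]-b[1]]; l=e[int(np.linalg.norm(e[1])>np.linalg.norm(e[0]))]
    return np.array(c),sorted(s),np.arctan2(l[1],l[0])%np.pi
def mask(f,k):
    h=cv2.cvtColor(f['img'],cv2.COLOR_RGB2HSV).astype(int);H,S,V=h[...,0],h[...,1],h[...,2]
    W=cloud(f); 
    if k=='blue': m=(H>105)&(H<125)&(S>130)&(V>40)
    if k=='yel': m=(H>18)&(H<30)&(S>150)&(V>120)
    if k=='red': m=((H<6)|(H>174))&(S>160)&(V>90)
    if k=='bar': m=(S<60)&(W[...,2]>.035)&(W[...,2]<.055)
    m&=(W[...,0]>.2)&(W[...,0]<.8)&(abs(W[...,1])<.35)
    m=m.astype(np.uint8); n,l,st,_=cv2.connectedComponentsWithStats(m)
    return l==1+np.argmax(st[1:,4]) if n>1 else m>0
def block(f,h=.042):
    m=mask(f,'blue'); W=cloud(f); top=m&(W[...,2]>h-.008)
    top=cv2.morphologyEx(top.astype(np.uint8),cv2.MORPH_CLOSE,np.ones((3,3)))
    v,u=np.nonzero(top); return rect(ray(f,np.c_[u,v],h)[:,:2]), np.nanmedian(W[m&(W[...,2]>h-.01)][:,2])
E
python3 - <<'E'
from h import *
for n in('top','side'):
    f=grab(n);W=cloud(f)
    (c,s,a),z=block(f);print(n,'block',c,s,np.degrees(a),z)
    m=mask(f,'bar');v,u=np.nonzero(m);z=np.nanmedian(W[m][:,2])
    c,s,a=rect(ray(f,np.c_[u,v],.044)[:,:2]);print('bar',c,s,np.degrees(a),z,len(v))
    for k,h in(('yel',.056),('red',.064)):
        m=mask(f,k);v,u=np.nonzero(m);print(k,ray(f,np.c_[u,v],h).mean(0)[:2],np.nanpercentile(W[m][:,2],[50,95]))
E
```

```text
top block [ 0.52536875 -0.03809344] [0.09191469103097916, 0.13633914291858673] 155.59944 0.043958949055749236
bar [ 0.68114489 -0.08360712] [0.04752150923013687, 0.22973884642124176] 80.75368 0.04577383257814079 1487
yel [0.70188809 0.15184588] [0.05766142 0.06148809]
red [ 0.59717397 -0.30567391] [0.06602034 0.06994657]
side block [ 0.52448446 -0.04683098] [0.09489285945892334, 0.13367095589637756] 155.61287 0.0395642059601429
bar [ 0.67884159 -0.09259635] [0.045852359384298325, 0.2318120300769806] 80.714554 0.04195893435414241 1474
yel [0.70036653 0.14320776] [0.05365229 0.05580181]
red [ 0.595629   -0.31213844] [0.06199171 0.0640467 ]
```

```bash
cat >> h.py <<'E'
O=np.array([.6573,-.0843]);YW=np.radians(-9.3)
X=np.array([np.cos(YW),np.sin(YW)]);Y=np.array([-X[1],X[0]])
inb=lambda p:np.round(np.array([(np.array(p)[:2]-O)@X,(np.array(p)[:2]-O)@Y])*1000,1)
def rep(pic=None,names=('top','side')):
    from scipy.spatial.transform import Rotation as Ro
    s=bot.read_state();tx=Ro.from_quat(s['orientation']).as_matrix()[:,0]
    print('t',s['time_s'],'tcp',inb(s['eef_pos']),'z',s['eef_pos'][2],'toolx-bar deg',np.degrees(np.arctan2(tx[1],tx[0])-YW),'F',np.round(s['wrist_force'],1),'j6',s['joint_pos'][5],s['finger_gap'])
    for n in names:
        f=grab(n)
        try:
            (c,sz,a),z=block(f); c=c+([0,-.0045] if n=='top' else [0,.0045])
            m=mask(f,'bar');v,u=np.nonzero(m);b,bs,ba=rect(ray(f,np.c_[u,v],.044)[:,:2])
            print(n,'block bar-frame',inb(c),'long axis off deg',np.degrees((a-YW-np.pi/2+np.pi/2)%np.pi)-90,np.round(sz,3),'bar',np.round(bs,3),np.degrees(ba))
        except Exception as e: print(n,e)
        if pic: save(f,f'pics/{n}{pic}.png')
E
python3 -c "from h import *
rep()"
```

```text
t 0.2 tcp [-388.8 -441.2] z 0.23075039667570926 toolx-bar deg 33.18101186584881 F [ 0.7 -1.3 -0.3] j6 1.5707874944386069 0.08537955635675509
top block bar-frame [-136.9   19.8] long axis off deg 74.89945472740928 [0.092 0.136] bar [0.048 0.23 ] 80.872444
side block bar-frame [-137.7   19.6] long axis off deg 74.63904693511336 [0.095 0.134] bar [0.046 0.232] 80.71631
```

Call:
carry_out([
  [[0,0,0],[0,0,1]],
  [[0,0,0],[0,0,1]],
  [[0,0,0],[0,0,1]],
  [[0,0,0],[0,0,1]],
  [[0,0,0],[0,0,1]],
  [[0,0,0],[0,0,1]],
  [[0,0,0],[0,0,1]],
  [[0,0,0],[0,0,0.24]],
  [[0,0,0],[0,0,0]],
], fingers=-1)

```text
time_s: 1.05
eef_pos: [0.2024, -0.4572, 0.2313]
orientation: [0.997, -0.081, -0.0, -0.0]
wrist_force: [-0.5, 0.2, -0.8]
finger_gap: -0.0003
grasp_force: 0.0
```

Call:
carry_out([
  [[0.5,-0.82,0],[0,0,0]],
  [[0.5,-0.82,0],[0,0,0]],
  [[0.5,-0.82,0],[0,0,0]],
  [[0.5,-0.82,0],[0,0,0]],
  [[0.5,-0.82,0],[0,0,0]],
  [[0.5,-0.82,0],[0,0,0]],
  [[0.5,-0.82,0],[0,0,0]],
  [[0.5,-0.82,0],[0,0,0]],
  [[0.5,-0.82,0],[0,0,0]],
  [[0.5,-0.82,0],[0,0,0]],
  [[0.5,-0.82,0],[0,0,0]],
  [[0.5,-0.82,0],[0,0,0]],
])

```text
time_s: 2.05
eef_pos: [0.5039, -0.1059, 0.2315]
orientation: [0.997, -0.08, 0.0, 0.0]
wrist_force: [0.7, -1.1, 0.4]
finger_gap: -0.0001
grasp_force: 0.0
```

Call:
carry_out([
  [[0.5,-0.82,0],[0,0,0]],
  [[0.5,-0.82,0],[0,0,0]],
  [[0.5,-0.82,0],[0,0,0]],
  [[0.5,-0.82,0],[0,0,0]],
  [[0,0,0.8],[0,0,0]],
  [[0,0,0.8],[0,0,0]],
  [[0,0,0.8],[0,0,0]],
  [[0,0,0],[0,0,0]],
  [[0,0,0],[0,0,0]],
])

```text
time_s: 2.8
eef_pos: [0.5931, -0.0356, 0.1352]
orientation: [0.999, -0.039, -0.002, -0.021]
wrist_force: [0.4, -0.5, 0.4]
finger_gap: 0.0002
grasp_force: 0.0
```

```bash
python3 -c "from h import *
rep('1')"
```

```text
t 2.8 tcp [-71.2  37.7] z 0.13520817218597464 toolx-bar deg 4.783848565948632 F [ 0.4 -0.5  0.4] j6 3.139562759483361 0.0001548946283416021
top block bar-frame [-137.7   20.1] long axis off deg 74.8994683877876 [0.092 0.135] bar [0.047 0.097] 80.975075
side block bar-frame [-138.    18.8] long axis off deg 74.6447979543945 [0.096 0.134] bar [0.046 0.232] 80.74723
```

View pics/side1.png

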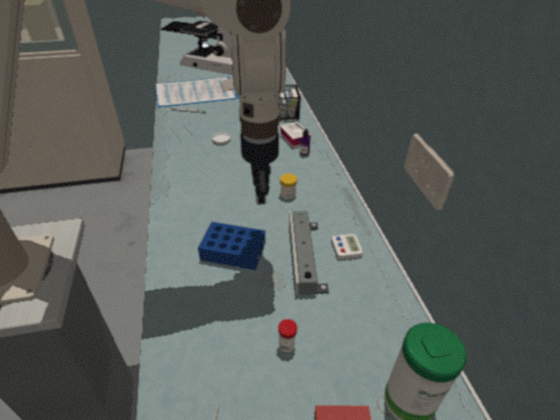

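The side view shows the closed fingers at about (262,200), above and left of the block. The last joint has hit its limit, so I'll turn it back a half turn.

Call:
carry_out([
  [[0,0,0],[0,0,-1]],
  [[0,0,0],[0,0,-1]],
  [[0,0,0],[0,0,-1]],
  [[0,0,0],[0,0,-1]],
  [[0,0,0],[0,0,-1]],
  [[0,0,0],[0,0,-1]],
  [[0,0,0],[0,0,-1]],
  [[0,0,0],[0,0,-1]],
  [[0,0,0],[0,0,-1]],
  [[0,0,0],[0,0,-1]],
  [[0,0,0],[0,0,-1]],
  [[0,0,0],[0,0,-1]],
])

```text
time_s: 3.9
eef_pos: [0.597, -0.0362, 0.1406]
orientation: [0.904, 0.428, 0.013, -0.016]
wrist_force: [-0.7, 0.3, 0.2]
finger_gap: 0.0
grasp_force: 0.0
```

Call:
carry_out([
  [[0,0,0],[0,0,-1]],
  [[0,0,0],[0,0,-1]],
  [[0,0,0],[0,0,-1]],
  [[0,0,0],[0,0,-1]],
  [[0,0,0],[0,0,-1]],
  [[0,0,0],[0,0,-1]],
  [[0,0,0],[0,0,-1]],
  [[0,0,0],[0,0,-1]],
  [[0,0,0],[0,0,-1]],
  [[0,0,0],[0,0,-1]],
  [[0,0,0],[0,0,-1]],
  [[0,0,0],[0,0,-1]],
])

```text
time_s: 4.9
eef_pos: [0.5969, -0.0362, 0.1406]
orientation: [0.604, 0.797, 0.019, -0.009]
wrist_force: [0.2, 0.1, 0.8]
finger_gap: -0.0
grasp_force: 0.0
```

Call:
carry_out([
  [[0,0,0],[0,0,-1]],
  [[0,0,0],[0,0,-1]],
  [[0,0,0],[0,0,-1]],
  [[0,0,0],[0,0,-1]],
  [[0,0,0],[0,0,-1]],
  [[0,0,0],[0,0,-1]],
  [[0,0,0],[0,0,-1]],
  [[0,0,0],[0,0,-1]],
  [[0,0,0],[0,0,-1]],
  [[0,0,0],[0,0,-1]],
  [[0,0,0],[0,0,-1]],
  [[0,0,0],[0,0,-1]],
])

```text
time_s: 5.9
eef_pos: [0.5969, -0.0362, 0.1406]
orientation: [0.168, 0.986, 0.021, 0.001]
wrist_force: [-0.0, -0.4, 0.0]
finger_gap: -0.0002
grasp_force: 0.0
```

Call:
carry_out([
  [[0,0,0],[0,0,-1]],
  [[0,0,0],[0,0,-1]],
  [[0,0,0],[0,0,0]],
  [[0,0,0],[0,0,0]],
])

```text
time_s: 6.23
eef_pos: [0.5964, -0.0361, 0.1396]
orientation: [0.092, 0.996, 0.021, 0.002]
wrist_force: [0.6, 0.9, 0.2]
finger_gap: -0.0
grasp_force: 0.0
```

```bash
python3 -c "from h import *
rep(names=())
print(bot.read_state()['orientation'])"
```

```text
t 6.2333 tcp [-67.9  37.7] z 0.13959980630219904 toolx-bar deg 178.7853009250855 F [0.6 0.9 0.2] j6 0.10232063878093656 -3.120663821061315e-05
[0.09160975 0.99558117 0.02054731 0.00189548]
```

```bash
cat >> h.py <<'E'
def fix(a=np.pi):
    from scipy.spatial.transform import Rotation as Ro
    s=bot.read_state();x=np.array([*(np.cos(a)*X+np.sin(a)*Y),0]);z=np.array([0,0,-1.]);D=Ro.from_matrix(np.c_[x,np.cross(z,x),z])
    print('fix turn/0.08',((Ro.from_quat(s['orientation']).inv()*D).as_rotvec()/.08).round(3))
E
python3 -c "from h import *
fix()"
```

```text
fix turn/0.08 [ 0.516  0.006 -0.265]
```

Call:
carry_out([
  [[0,0,0],[0.516,0.006,-0.265]],
  [[0,0.6,0],[0,0,0]],
  [[0,0.6,0],[0,0,0]],
  [[0,0,0.5],[0,0,0]],
  [[0,0,0.5],[0,0,0]],
  [[0,0,0],[0,0,0]],
  [[0,0,0],[0,0,0]],
])

```text
time_s: 6.82
eef_pos: [0.6018, 0.0117, 0.0968]
orientation: [0.081, 0.997, -0.0, -0.003]
wrist_force: [0.1, -0.1, 0.9]
finger_gap: -0.0004
grasp_force: 0.0
```

```bash
python3 -c "from h import *
rep('2');fix()"
```

```text
t 6.8167 tcp [-70.3  85.8] z 0.09684577407521186 toolx-bar deg 180.0648353920563 F [ 0.1 -0.1  0.9] j6 0.180343902879521 -0.00043224958355004835
top block bar-frame [-181.8   78.5] long axis off deg -80.39767261536423 [0.008 0.021] bar [0.047 0.071] 80.57042
side block bar-frame [-137.9   19.4] long axis off deg 74.6447979543945 [0.095 0.134] bar [0.046 0.234] 80.62932
fix turn/0.08 [ 0.001 -0.03   0.012]
```

View pics/side2.png

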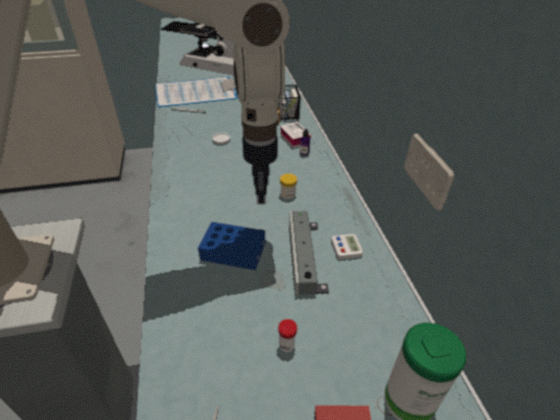

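The side view shows the fingertips at about (262,200), clear to the left of the block's far end. Next: lower the hand and push right.

Call:
carry_out([
  [[0,0,0.68],[0,0,0]],
  [[0,0,0.68],[0,0,0]],
  [[0,0,0.66],[0,0,0]],
  [[0,-0.25,0],[0,0,0]],
  [[0,-0.2,0],[0,0,0]],
  [[0,-0.2,0],[0,0,0]],
  [[0,-0.2,0],[0,0,0]],
  [[0,-0.2,0],[0,0,0]],
  [[0,-0.2,0],[0,0,0]],
  [[0,-0.2,0],[0,0,0]],
  [[0,0,0],[0,0,0]],
])

```text
time_s: 7.83
eef_pos: [0.5937, -0.0477, 0.0175]
orientation: [0.081, 0.997, -0.001, -0.001]
wrist_force: [0.9, -0.0, 0.6]
finger_gap: -0.0001
grasp_force: 0.4
```

```bash
python3 -c "from h import *
rep('3');fix()"
```

```text
t 7.8333 tcp [-68.7  25.9] z 0.017470252754199594 toolx-bar deg 180.00254633554493 F [ 0.9 -0.   0.6] j6 0.0827012743539464 -0.0001231825613740526
top block bar-frame [-156.8   15.7] long axis off deg 52.71012354814047 [0.089 0.098] bar [0.048 0.081] 81.0144
side block bar-frame [-143.2    3.5] long axis off deg 51.98754417546647 [0.096 0.136] bar [0.046 0.233] 80.71455
fix turn/0.08 [-0.016 -0.056  0.011]
```

Call:
carry_out([
  [[0,-0.2,0],[0,0,0]],
  [[0,-0.2,0],[0,0,0]],
  [[0,-0.2,0],[0,0,0]],
  [[0,-0.2,0],[0,0,0]],
  [[0,-0.1,0],[0,0,0]],
  [[0,0,0],[0,0,0]],
])

```text
time_s: 8.43
eef_pos: [0.5864, -0.0827, 0.0159]
orientation: [0.081, 0.997, -0.001, -0.003]
wrist_force: [-0.3, 0.2, -0.3]
finger_gap: -0.0002
grasp_force: 0.0
```

```bash
python3 -c "from h import *
rep('4');fix()"
```

```text
t 8.4333 tcp [-70.3  -9.9] z 0.01585065145632069 toolx-bar deg 180.0124932998551 F [-0.3  0.2 -0.3] j6 0.022612048509825938 -0.00019981572579847096
top block bar-frame [-152.4    2.1] long axis off deg 34.52351544893091 [0.09  0.113] bar [0.047 0.132] 80.66153
side block bar-frame [-146.5   -6.9] long axis off deg 36.28657851900796 [0.095 0.138] bar [0.046 0.232] 80.76962
fix turn/0.08 [-0.015 -0.07   0.014]
```

View pics/side4.png

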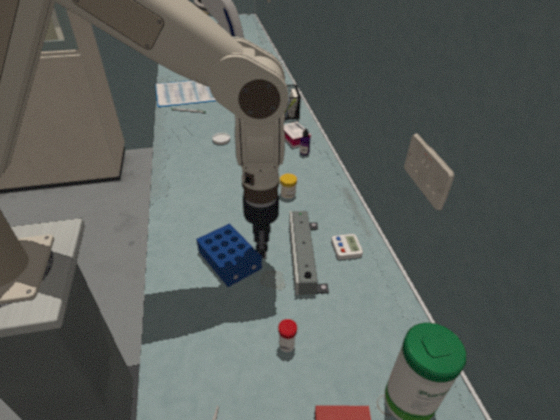

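The side view shows the block turned to about 36° off, centred at (230,254), with the fingertips at (262,250). I'll cross over to its near-left rear corner now.

Call:
carry_out([
  [[-0.3,0.5,0],[0,0,0]],
  [[0,0,-0.9],[0,0,0]],
  [[0,0,-0.9],[0,0,0]],
  [[0,0,-0.5],[0,0,0]],
  [[0.9,-0.05,0],[0,0,0]],
  [[0.9,-0.05,0],[0,0,0]],
  [[0.9,-0.05,0],[0,0,0]],
  [[0.9,-0.05,0],[0,0,0]],
  [[0.9,-0.05,0],[0,0,0]],
  [[0.4,-0.2,0],[0,0,0]],
  [[0,0,0],[0,0,0]],
  [[0,0,0],[0,0,0]],
])

```text
time_s: 9.53
eef_pos: [0.4056, -0.0499, 0.1094]
orientation: [0.08, 0.997, -0.0, -0.002]
wrist_force: [0.2, -0.1, -0.2]
finger_gap: -0.0001
grasp_force: 0.0
```

```bash
python3 -c "from h import *
rep('5');fix()"
```

```text
t 9.5333 tcp [-253.9   -6.7] z 0.10940536882179644 toolx-bar deg 180.10317762430844 F [ 0.2 -0.1 -0.2] j6 0.03854053007894026 -5.723944835895305e-05
top block bar-frame [-145.8   -7.3] long axis off deg 34.65174542040873 [0.09  0.136] bar [0.048 0.23 ] 80.632385
side block bar-frame [-145.8   -7.8] long axis off deg 34.57877167931632 [0.093 0.138] bar [0.046 0.232] 80.61947
fix turn/0.08 [-0.005 -0.03   0.027]
```

Call:
carry_out([
  [[0,0,0.8],[0,0,0]],
  [[0,0,0.8],[0,0,0]],
  [[0,0,0.73],[0,0,0]],
  [[0,0,0],[0,0,0]],
  [[-0.41,0.29,0],[0,0,0]],
  [[-0.165,0.115,0],[0,0,0]],
  [[-0.165,0.115,0],[0,0,0]],
  [[-0.17,0.11,0],[0,0,0]],
  [[-0.17,0.1,0],[0,0,0]],
  [[-0.18,0.09,0],[0,0,0]],
  [[0,0,0],[0,0,0]],
])

```text
time_s: 10.55
eef_pos: [0.4631, -0.025, 0.0162]
orientation: [0.08, 0.997, 0.0, -0.001]
wrist_force: [-0.5, -0.6, 0.5]
finger_gap: -0.0002
grasp_force: 0.1
```

```bash
python3 -c "from h import *
rep('6');fix()"
```

```text
t 10.55 tcp [-201.3   27.1] z 0.016214805706959764 toolx-bar deg 180.16458862228507 F [-0.5 -0.6  0.5] j6 0.10523009769047603 -0.00019564919592645623
top block bar-frame [-117.8   -2.8] long axis off deg 21.298527517547868 [0.074 0.138] bar [0.048 0.229] 80.753654
side block bar-frame [-128.3   -6.5] long axis off deg 19.664138381244697 [0.091 0.139] bar [0.046 0.232] 80.74722
fix turn/0.08 [-0.005 -0.019  0.029]
```

View pics/side6.png

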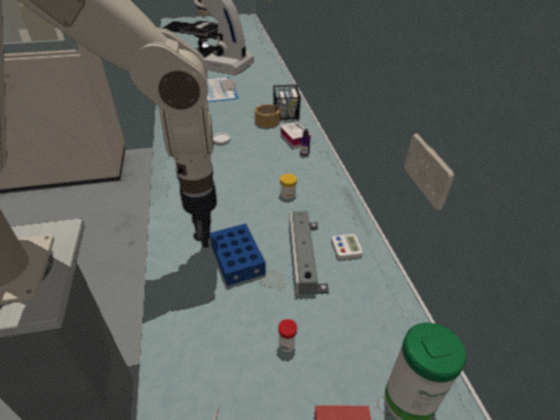

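The side view shows the block at about (238,254), 20° off the bar, with the tips at (206,240) on its rear-left corner. I'll keep pushing there.

Call:
carry_out([
  [[-0.17,0.08,0],[0,0,0]],
  [[-0.17,0.08,0],[0,0,0]],
  [[-0.17,0.07,0],[0,0,0]],
  [[-0.17,0.05,0],[0,0,0]],
  [[-0.13,0.03,0],[0,0,0]],
  [[0,0,0],[0,0,0]],
])

```text
time_s: 11.15
eef_pos: [0.497, -0.0183, 0.0155]
orientation: [0.08, 0.997, -0.0, -0.001]
wrist_force: [0.3, -0.3, -0.6]
finger_gap: 0.0001
grasp_force: 0.0
```

```bash
python3 -c "from h import *
rep('7');fix()"
```

```text
t 11.15 tcp [-168.9   39.2] z 0.01553403442585315 toolx-bar deg 180.1394695048303 F [ 0.3 -0.3 -0.6] j6 0.12307139762589543 8.285266158118075e-05
top block bar-frame [-73.9  -5.4] long axis off deg 10.111770487334184 [0.037 0.136] bar [0.048 0.23 ] 80.57036
side block bar-frame [-108.7   -9. ] long axis off deg 4.162423003253792 [0.089 0.138] bar [0.046 0.232] 80.62932
fix turn/0.08 [-0.011 -0.025  0.024]
```

Call:
carry_out([
  [[0.8,0,0],[0,0,0]],
  [[0,-0.6,0],[0,0,0]],
  [[0,-0.6,0],[0,0,0.02]],
  [[0,0,0],[0,0,0]],
  [[0,0,0],[0,0,0]],
  [[0,0,0],[0,0,0]],
  [[0,0,0.25],[0,0,0]],
  [[0,0,0],[0,0,0]],
  [[0,0,0],[0,0,0]],
], fingers=1)

```text
time_s: 12.0
eef_pos: [0.4551, -0.06, 0.0053]
orientation: [0.08, 0.997, 0.0, -0.003]
wrist_force: [-0.3, -0.6, 1.5]
finger_gap: 0.0853
grasp_force: 0.0
```

```bash
python3 -c "from h import *
rep('8');fix()"
```

```text
t 12.0 tcp [-203.5   -8.7] z 0.005297088489836073 toolx-bar deg 180.0843967506898 F [-0.3 -0.6  1.5] j6 0.029804166641618994 0.08528656057391353
top block bar-frame [-106.6   -8.8] long axis off deg 3.7583285213883215 [0.092 0.137] bar [0.048 0.23 ] 80.97474
side block bar-frame [-107.   -9.] long axis off deg 3.762856936808049 [0.086 0.139] bar [0.046 0.232] 80.682365
fix turn/0.08 [-0.005 -0.055  0.017]
```

View pics/side8.png

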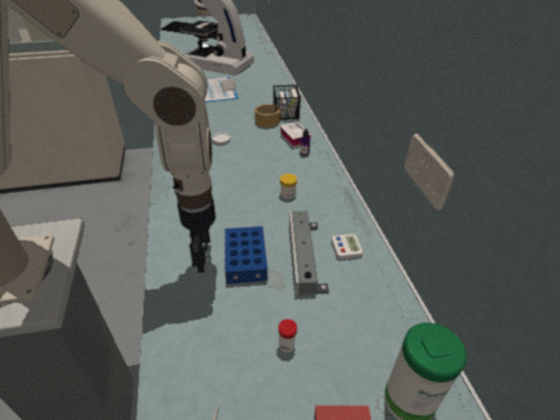

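The side view shows the block nearly parallel at (245,255), with the open fingers behind it at (200,255). Next is a flat push forward.

Call:
carry_out([
  [[-0.4,0,0],[0,0,0]],
  [[-0.4,0,0],[0,0,0]],
  [[-0.18,0,0],[0,0,0]],
  [[-0.18,0,0],[0,0,0]],
  [[-0.18,0,0],[0,0,0]],
  [[-0.18,0,0],[0,0,0]],
  [[-0.18,0,0],[0,0,0]],
  [[-0.18,0,0],[0,0,0]],
  [[-0.18,0,0],[0,0,0]],
  [[-0.15,0,0],[0,0,0]],
  [[0,0,0],[0,0,0]],
])

```text
time_s: 13.02
eef_pos: [0.5423, -0.0749, 0.005]
orientation: [0.081, 0.997, -0.0, -0.003]
wrist_force: [-1.4, -0.1, 1.8]
finger_gap: 0.0853
grasp_force: 0.8
```

```bash
python3 -c "from h import *
rep('9');fix()"
```

```text
t 13.0167 tcp [-115.    -9.3] z 0.0049949592353541045 toolx-bar deg 180.02181670164808 F [-1.4 -0.1  1.8] j6 0.025016627674431306 0.08528410074443504
top block bar-frame [-53.2  20.6] long axis off deg 89.50291826727346 [0.074 0.087] bar [0.048 0.23 ] 80.75365
side block bar-frame [-58.3 -10.9] long axis off deg 0.25711208113726514 [0.088 0.14 ] bar [0.046 0.232] 80.71633
fix turn/0.08 [-0.008 -0.062  0.006]
```

Call:
carry_out([
  [[-0.1,0,0],[0,0,0]],
  [[-0.1,0,0],[0,0,0]],
  [[-0.06,0,0],[0,0,0]],
  [[0,0,0],[0,0,0]],
])

```text
time_s: 13.45
eef_pos: [0.5524, -0.0765, 0.0048]
orientation: [0.081, 0.997, -0.0, -0.003]
wrist_force: [-3.2, 0.6, 0.8]
finger_gap: 0.0856
grasp_force: 1.6
```

Call:
carry_out([
  [[-0.03,0,0],[0,0,0]],
  [[-0.03,0,0],[0,0,0]],
  [[0,0,0],[0,0,0]],
])

```text
time_s: 13.7
eef_pos: [0.5542, -0.0768, 0.0048]
orientation: [0.081, 0.997, 0.0, -0.003]
wrist_force: [-4.7, 1.4, 2.2]
finger_gap: 0.0856
grasp_force: 2.6
```

```bash
python3 -c "from h import *
rep('10')"
```

```text
t 13.7 tcp [-102.9   -9.2] z 0.004818531434567199 toolx-bar deg 180.0144605813175 F [-4.7  1.4  2.2] j6 0.024484616026617376 0.08559868076738462
top block bar-frame [-40.9  20.4] long axis off deg 89.83101323424418 [0.074 0.085] bar [0.047 0.23 ] 81.383995
side block bar-frame [-46.7  -8.9] long axis off deg -0.0016906167036978559 [0.089 0.142] bar [0.046 0.232] 80.71631
```

Call:
carry_out([
  [[-0.03,0,0],[0,0,0]],
  [[-0.03,0,0],[0,0,0]],
  [[0,0,0],[0,0,0]],
])

```text
time_s: 14.05
eef_pos: [0.5541, -0.0768, 0.0048]
orientation: [0.081, 0.997, 0.0, -0.006]
wrist_force: [-11.6, 2.1, 7.6]
finger_gap: 0.0854
grasp_force: 5.6
```

Call:
carry_out([
  [[-0.03,0,0],[0,0,0]],
  [[-0.03,0,0],[0,0,0]],
  [[0,0,0],[0,0,0]],
])

```text
time_s: 14.3
eef_pos: [0.554, -0.0768, 0.0045]
orientation: [0.081, 0.997, 0.0, -0.008]
wrist_force: [-16.1, 3.3, 11.2]
finger_gap: 0.0857
grasp_force: 8.2
```

It has stopped and the force is climbing, so it's seated. I'll draw back now.

Call:
carry_out([
  [[0.2,0,0],[0,0,0]],
  [[0.6,0,0],[0,0,0]],
  [[0.9,0,0],[0,0,0]],
  [[0.9,0,0],[0,0,0]],
  [[0,0,-0.9],[0,0,0]],
  [[0,0,-0.9],[0,0,0]],
  [[0,0,-0.9],[0,0,0]],
  [[0,0,-0.9],[0,0,0]],
  [[0.8,0,0],[0,0,0]],
  [[0,0,0],[0,0,0]],
  [[0,0,0],[0,0,0]],
  [[0,0,0],[0,0,0]],
])

```text
time_s: 15.3
eef_pos: [0.428, -0.0561, 0.1505]
orientation: [0.081, 0.997, -0.0, -0.0]
wrist_force: [-0.3, -0.9, 0.0]
finger_gap: 0.0858
grasp_force: 0.0
```

```bash
python3 -c "from h import *
rep('11')
for n,p in(('top',0),('side',1)):
    f=grab(n)
    for k,h in(('yel',.056),('red',.064)):
        m=mask(f,k);v,u=np.nonzero(m);print(n,k,ray(f,np.c_[u,v],h).mean(0)[:2])
    if n=='top': cv2.imwrite('pics/c.png',cv2.resize(cv2.cvtColor(f['img'][180:300,230:440],cv2.COLOR_RGB2BGR),None,fx=3.5,fy=3.5))
"
```

```text
t 15.3 tcp [-230.9   -9.2] z 0.15046155467041844 toolx-bar deg 180.02690935824228 F [-0.3 -0.9  0. ] j6 0.031701988845678444 0.08580891536093431
top block bar-frame [-44.6 -11. ] long axis off deg 0.013465573064564751 [0.092 0.137] bar [0.048 0.23 ] 80.77738
side block bar-frame [-45.8 -11.3] long axis off deg -0.0015540129202946673 [0.087 0.139] bar [0.046 0.232] 80.71632
top yel [0.70176663 0.15192282]
top red [ 0.59717023 -0.30569214]
side yel [0.70007065 0.14282122]
side red [ 0.59559894 -0.31249442]
```

View pics/c.png

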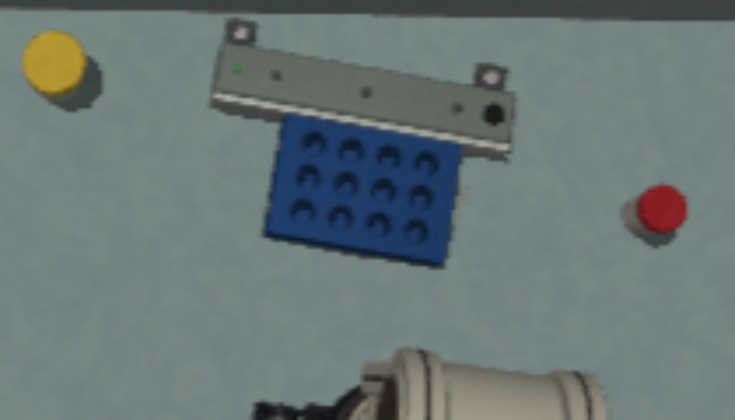

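View pics/side11.png

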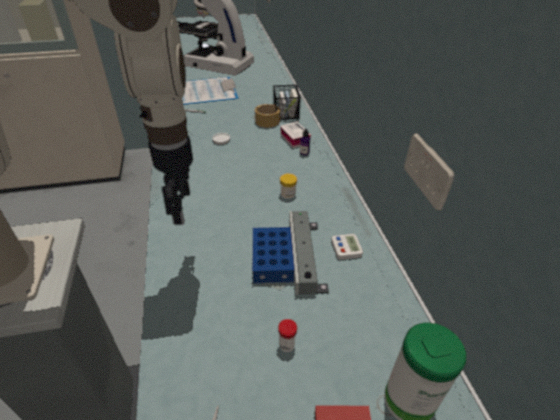

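The top crop shows the block's long side flush on the bar's front face, from (285,115) to (462,145) and within the bar's length. The side view shows the hand clear at (175,200), with the pots and timer where they were.

```bash
python3 -c "from plant import bot
print(bot.close_job())"
```

```text
the job is handed in; nothing more can be done
None
```

The job is handed in: the block's long side is flat against the bar's front face, centred about 11 mm off the bar's middle, the pots and timer have not moved, and the hand is clear.

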